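Settle a tooth carrier plate on its kinematic scan stage

ROBOT

A 7-joint arm with a two-finger parallel gripper is mounted at the origin on a cart in front of the work surface, level with it; the furniture and walls round the work are solid. World frame = base frame: x ahead of the robot, y to its left, z up, the work surface at z = 0. Lengths are in m, angles in rad, forces in N, time in s.
With the tool pointing down it reaches from about 0.425 to 0.875 m from the base axis. Payload 4.7 kg.
Tool frame: the origin (TCP) lies between the finger pads, 19 mm behind the fingertips; this is the grasp point; z points along the fingers, y is the line along which they close (so a half turn about z gives the same grasp; the last joint's range is limited). The gripper opens to 87 mm and grips with 3 to 60 N. Pads are 19 mm wide; open, the fingers measure 117 mm over their backs; the gripper's body (75 mm by 190 mm) begins 51 mm behind the grasp point.
Start: joints at [-1.188, 0.321, -0.07, 1.45, 0.023, 1.371, -0.057], TCP at [0.234, 0.606, 0.241] pointing down, gripper open.
Joint ranges: [-2.86, 2.86], [-0.3, 2.09], [-1.38, 1.24], [0.06, 2.45], [-1.56, 4.7], [0.09, 2.05], [-2.69, 2.69]. Speed limits (rad/s): [2.57, 2.57, 3.14, 3.14, 3.14, 3.14, 3.14].

INTERFACE

Orientations are given as a unit quaternion [x, y, z, w].
In Python, from bench import readout, imaging, r gives the robot as it stands. The module is installed in compiled form; this text tells all that it offers.
- The arm moves only by the tool step_arm, never from a script. Its argument "commands" is a list of rows, each an object with "rot": the turn, a rotation vector about the tool's x, y, z in degrees, a list of three; "slide": the shift along the tool's x, y, z in cm, a list of three; "grip": the opening, from -1 (shut) to 1 (fully open). In form: [{"rot": [rx, ry, rz], "slide": [dx, dy, dz], "grip": grip}, ...]. A call has 1 to 10 rows; each row shifts and turns the commanded pose from where the row before left it, along the tool's axes as they then stand; what a row does not reach is not made up. A row lasts 1/12 s, in which the tool goes at most 41.7 mm and 7.16 degrees, less where a joint would pass 70% of its speed; a pose out of reach is approached as far as the arm can. A call is refused whole if a number of a shift passes 4.17 or a number of a turn 7.16, either way. A call with a gripper value outside its range is refused whole. The fingers move at their own pace and stop on an object; "newtons" is the grip in N (left out, the last holds). Time passes only in rows, so rows that do not move let the fingers close. It gives the time, the measured TCP pose, the force, the opening and the grip force at its end, in the units of the state.
- readout.get_state(): the state, without advancing time (a new reading comes with each control period).
- imaging.camera(name): name is "side" or "top" or "wrist"; returns a dict with "img" (480x640x3 uint8, red, green, blue), "K" (3x3 intrinsics, pixels), "world_from_camera" (4x4, takes a point from camera to world coordinates); the wrist camera has in their place "T_tool_cam" (4x4, takes a point from camera to tool coordinates, whose origin is the TCP and whose axes are the flange's). Camera axes: x right, y down, z forward; pixel columns grow to the right and rows downward; lengths in m; the calibration is good to about 2 mm. A picture is of the moment at which its call begins: read the wrist's pose just before it. There is no depth.
- r.hand_in(): hands the job in; it is judged then, once.
The state is a dict: "time_s": time; "qpos": joint angles; "qd": joint speeds; "tau": joint torques, N m; "position": TCP position; "tool_rot": TCP orientation; "contact_force": force on the tool from outside, world axes, zero at the start; "moment": the same for the moment, N m; "opening": opening from 0.0 (shut) to 1.0 (fully open); "grip_force": force on a finger pad.
Only numpy, scipy, OpenCV 4.12 (cv2) and the standard library are available. Lean on these libraries where they do the work, as an engineer would, in place of code of your own. Each camera call takes 0.05 s, during which the arm holds its last target. There are 200 camera calls.

TASK

Pick up the carrier plate with the two mounted teeth by its black grip and set it on the scan stage, red mark over the red cone seat and blue mark over the blue groove: keep hold and feel it down until its three ball feet are home in cone, groove and on the flat, so that it stays level and does not drop, tip or slide down when you let go. Once it is released, bed it in by pushing straight down on top of the grip with about 12 N for a second, then leave it sitting level. Never press plate and stage together with more than 20 N, and leave the petri dish and the spirit lamp where they are.

Things in the scene. Friction and masses are not known exactly. Their poses are not given: they have to be found in the camera images.
- carrier: Loose aluminium carrier plate on three ball feet, 0.22 to 0.37 kg. Origin: under the middle of the grip, level with the balls' undersides (z = 0 standing on the bench). Plate: z 22 to 30 mm, x -47 to +57, y -56 to +56 mm. Fixed on it, two white carved teeth: molar (24 mm square foot, top at z 78 mm) at x, y = -32, 0 mm; incisor (same foot, top at z 82 mm) at 36, 34 mm.
- cone_foot (a point): Underside of the carrier's cone foot, a polished steel ball 14 mm in diameter, at (40, 0, 0) mm in the carrier; a red dot marks it on top of the plate.
- groove_foot (a point): Underside of the carrier's groove foot, a ball of the same size, at (-30, 40, 0) mm in the carrier; a blue dot marks it on top of the plate.
- flat_foot (a point): Underside of the carrier's flat foot, a ball of the same size, at (-30, -40, 0) mm in the carrier; no mark.
- grip_top (a point): Centre of the top face of the carrier's black grip block, at (0, 0, 69) mm in the carrier. The block is 28 mm along the carrier's x, 16 mm along y, and rises from the plate's top (z 30 mm) to 69 mm. Grasp it across y from above; TCP 15 mm below this point keeps the fingertips clear of the plate.
- stage: Foot plate (130 x 130 x 10 mm) of the scan stage, fixed; origin under its centre, z up. On it, clamped slides and a lift carry the seat table (132 x 138 mm). Their setting is NOT reported: the table stands up to 6 mm either way in the stage's x and in y from nominal and 0 to 35 mm above it, never turned or tilted. A carrier fully home has its x, y axes along the stage's.
- stage_cone (a point): Nominal place (slides centred, lift lowest) of the seated cone foot's underside: (40, 0, 75.9) mm in the stage; the true one is off by the unreported setting. The seat is a funnel in a square block with red marks: flanks 50 degrees from level, mouth 30 mm wide, its rim 14 mm above the seated ball's underside; it guides a ball up to about 9 mm off centre.
- stage_groove (a point): Nominal place of the seated groove foot's underside: (-30, 40, 75.9) mm in the stage, off by the same unreported setting. The seat is a straight V groove, 40 mm long, pointing at the cone, in a block with blue marks: flanks, mouth and rim as the cone's. Ball friction is low (about 0.35).
- stage_flat (a point): Nominal place of the seated flat foot's underside: (-30, -40, 75.9) mm in the stage, off by the same unreported setting. The seat is a round level pad 38 mm in diameter.
- petri_dish: Round glass dish, 91 mm in diameter, 14 mm high, behind the working area; origin at the centre of its underside. To be left alone.
- spirit_lamp: Glass spirit lamp with a tan cap, 72 mm in diameter, 79 mm high, at the back left; origin at the centre of its underside. To be left alone.

How it is judged:
By the outcome, as a careful person would: the job done as asked, in the order asked, and still so for the second after the job is handed in, with the robot touching nothing.
It also fails if it takes over 64 s, if anything falls off the work surface, if the arm or the gripper's body presses on something with over 40 N, if the wrist force passes 120 N, or if a joint passes its speed limit or range.

## Working session

There is one attempt and no reset: what is moved stays moved. The work goes in short steps, Python scripts to look and compute and a tool call to move; the robot and the scene stay as the last step left them, time stands still between calls to the robot, and variables do not carry over. Pictures are saved under pics/ and viewed, at most 13 in all, crops included, and the job is handed in when it is done.

Besides the shell and the picture viewer there is one more tool, called as a command line: name --argument value ..., lists and objects as JSON in quotes. step_arm: Moves the arm, as the interface text tells. Its arguments: {"type":"object","properties":{"commands":{"type":"array"},"newtons":{"type":"number"}},"required":["commands"]}

```bash
mkdir -p pics
cat > h.py <<'E'
import numpy as np,cv2
from bench import readout,imaging,r
from scipy.spatial.transform import Rotation as R
def cam(n):
    s=readout.get_state(); c=imaging.camera(n)
    if n=="wrist":
        T=np.eye(4);T[:3,:3]=R.from_quat(s["tool_rot"]).as_matrix();T[:3,3]=s["position"]
        c["T"]=T@np.array(c["T_tool_cam"])
    else: c["T"]=np.array(c["world_from_camera"])
    c["K"]=np.array(c["K"]);return c
def save(c,f): cv2.imwrite("pics/"+f,c["img"][:,:,::-1])
def ray(c,u,v):
    d=c["T"][:3,:3]@np.linalg.inv(c["K"])@[u,v,1];return c["T"][:3,3],d/np.linalg.norm(d)
def onz(c,u,v,z):
    o,d=ray(c,u,v);return o+d*(z-o[2])/d[2]
def tri(*obs):
    A=np.zeros((3,3));b=np.zeros(3);P=[]
    for c,u,v in obs:
        o,d=ray(c,u,v);M=np.eye(3)-np.outer(d,d);A+=M;b+=M@o;P.append((o,M))
    x=np.linalg.solve(A,b);return x,[1e3*np.linalg.norm(M@(x-o)) for o,M in P]
def proj(c,p):
    q=np.linalg.inv(c["T"])@np.append(p,1);q=c["K"]@q[:3];return q[:2]/q[2]
def blobs(c,col,amin=12):
    h=cv2.cvtColor(c["img"],cv2.COLOR_RGB2HSV);H,S,V=[h[:,:,i].astype(int) for i in range(3)]
    m={"red":((H<8)|(H>172))&(S>140)&(V>70),"blue":(H>100)&(H<130)&(S>120)&(V>60),"black":V<50}[col].astype(np.uint8)
    n,l,st,ce=cv2.connectedComponentsWithStats(m)
    return [(ce[i].round(1).tolist(),st[i].tolist()) for i in range(1,n) if st[i,4]>=amin]
E
python3 - <<'E'
from h import *
s=readout.get_state();print({k:np.round(v,3).tolist() for k,v in s.items()})
for n in("top","side","wrist"):
    c=cam(n);save(c,n+"0.png");print(n,c["K"].round(0).tolist(),c["T"].round(3).tolist())
    for k in("red","blue"):print(k,blobs(c,k))
E
```

```text
{'time_s': 0.0, 'qpos': [-1.188, 0.322, -0.07, 1.452, 0.023, 1.371, -0.057], 'qd': [0.0, 0.0, 0.0, -0.001, -0.002, 0.0, 0.002], 'tau': [0.0, -49.129, -0.404, -31.253, -0.064, 0.044, 0.0], 'position': [0.234, 0.606, 0.24], 'tool_rot': [0.183, 0.983, -0.001, -0.0], 'contact_force': [0.781, 0.919, -0.055], 'moment': [0.026, -0.017, 0.014], 'grip_force': 0.0, 'opening': 0.996}
top [[497.0, 0.0, 321.0], [0.0, 497.0, 239.0], [0.0, 0.0, 1.0]] [[-0.011, -0.986, 0.167, 0.367], [-1.0, 0.01, -0.003, -0.002], [0.001, -0.167, -0.986, 1.068], [0.0, 0.0, 0.0, 1.0]]
red []
blue [([199.2, 16.8], [193, 8, 14, 17, 167]), ([589.0, 231.0], [525, 97, 115, 271, 17521]), ([539.4, 307.2], [537, 297, 7, 22, 60]), ([143.8, 337.3], [132, 333, 24, 9, 132]), ([149.2, 343.9], [137, 341, 23, 6, 46]), ([453.9, 345.5], [443, 343, 23, 6, 84]), ([633.9, 356.9], [628, 346, 12, 20, 148]), ([147.4, 354.6], [134, 348, 27, 15, 240]), ([613.8, 357.2], [603, 348, 22, 18, 269])]
side [[534.0, 0.0, 317.0], [0.0, 534.0, 238.0], [0.0, 0.0, 1.0]] [[0.997, -0.03, 0.067, 0.472], [-0.07, -0.635, 0.769, -0.816], [0.019, -0.772, -0.635, 0.766], [0.0, 0.0, 0.0, 1.0]]
red [([531.4, 212.9], [523, 209, 18, 7, 25]), ([568.9, 296.2], [560, 288, 18, 19, 137])]
blue [([498.6, 136.8], [484, 126, 30, 23, 340]), ([634.8, 145.9], [627, 140, 13, 16, 110]), ([227.3, 155.7], [225, 151, 6, 11, 47]), ([214.0, 161.8], [209, 152, 11, 20, 100]), ([222.7, 165.4], [220, 160, 7, 10, 50]), ([541.6, 266.1], [536, 261, 12, 12, 74]), ([557.5, 286.4], [550, 275, 18, 33, 148]), ([278.2, 292.4], [271, 291, 16, 3, 29]), ([192.5, 338.1], [190, 337, 6, 3, 16]), ([193.5, 387.1], [190, 372, 8, 31, 229]), ([314.7, 421.0], [309, 415, 13, 13, 100]), ([545.9, 477.7], [519, 475, 44, 5, 132])]
wrist [[402.0, 0.0, 317.0], [0.0, 402.0, 241.0], [0.0, 0.0, 1.0]] [[0.36, 0.895, 0.263, 0.161], [0.933, -0.345, -0.104, 0.636], [-0.003, 0.283, -0.959, 0.384], [0.0, 0.0, 0.0, 1.0]]
red []
blue []
```

View pics/top0.png

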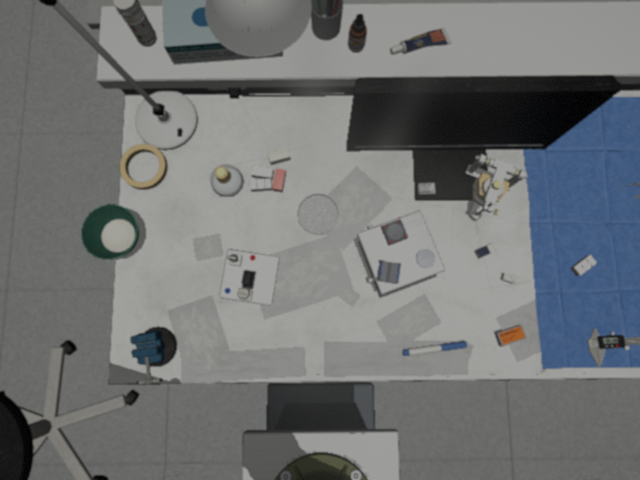

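View pics/side0.png

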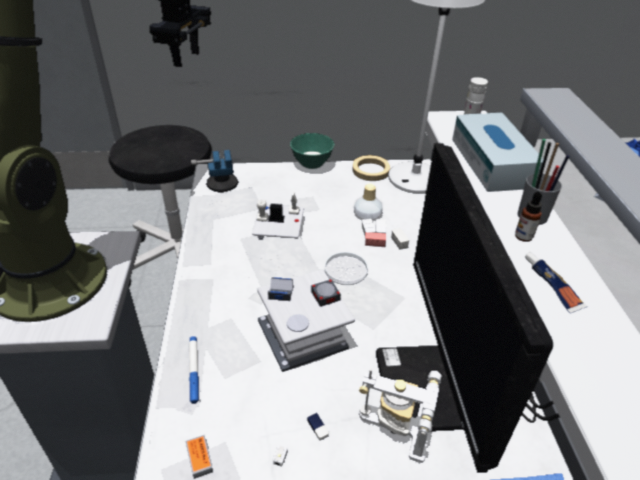

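The top view shows the carrier at about (248,277), with the red dot at (253,257), the blue dot at (227,291) and the grip at (248,280). The stage is at about (400,255), with the red cone block at (397,232), the blue groove block at (388,271) and the pad at (425,258). The side view shows the same: carrier near (280,220), cone block at (325,292), groove block at (281,288).

Run:
```python
from h import *
T=cam("top");S=cam("side")
def rel(c,box,k):
    x0,y0,x1,y1=box;a=c["img"][y0:y1,x0:x1].astype(int);s=a[...,0]-a[...,2] if k=="red" else a[...,2]-a[...,0]
    if k=="red": s=np.minimum(s,a[...,0]-a[...,1])
    w=np.where(s>0.5*s.max(),s,0);yy,xx=np.mgrid[y0:y1,x0:x1]
    return (xx*w).sum()/w.sum(),(yy*w).sum()/w.sum(),s.max(),(w>0).sum()
tr=rel(T,(245,250,260,264),"red");tb=rel(T,(220,284,234,298),"blue")
sr=rel(S,(288,212,304,228),"red");sb=rel(S,(255,228,268,243),"blue");print(tr,tb,sr,sb)
pr=tri((T,*tr[:2]),(S,*sr[:2]));pb=tri((T,*tb[:2]),(S,*sb[:2]));print("reddot",pr,"bluedot",pb)
for z in(.03,):
  R_,B=onz(T,*tr[:2],z),onz(T,*tb[:2],z);d=R_-B;print(R_,B,np.linalg.norm(d[:2]),"expect .0806; yaw",np.degrees(np.arctan2(d[1],d[0])-np.arctan2(-40,70)))
print("grip",onz(T,248,276,.069))
for n,t,s in(("cone",(397,232),(325,292)),("groove",(389,271),(281,286)),("pad",(425,258),(298,323))):print(n,tri((T,*t),(S,*s)))
def crop(c,x0,y0,x1,y1):return cv2.resize(c["img"][y0:y1,x0:x1],(400,300),interpolation=cv2.INTER_CUBIC)
o=np.vstack([np.hstack([crop(T,205,240,293,306),crop(T,345,200,457,284)]),np.hstack([crop(S,240,190,320,250),crop(S,250,270,370,360)])])
cv2.imwrite("pics/c1.png",np.clip(o[:,:,::-1].astype(float)*1.2,0,255))
```

```text
(np.float64(252.36321195144725), np.float64(257.3492063492063), np.int64(95), np.int64(15)) (np.float64(227.2372304199773), np.float64(290.40068104426786), np.int64(84), np.int64(14)) (np.float64(296.43646408839777), np.float64(220.01795580110496), np.int64(126), np.int64(8)) (np.float64(260.63483146067415), np.float64(235.93820224719101), np.int64(9), np.int64(64))
reddot (array([0.50674575, 0.13918234, 0.03016103]), [np.float64(0.5345062264510657), np.float64(0.5345062264512344)]) bluedot (array([ 0.43269171,  0.20685697, -0.06602187]), [np.float64(11.273132106142517), np.float64(11.273132106142448)])
[0.50622948 0.13915502 0.03      ] [0.43742208 0.19059526 0.03      ] 0.08591016340975692 expect .0806; yaw -7.036813931024995
grip [0.46325073 0.14216966 0.069     ]
cone (array([ 0.54532838, -0.15663385,  0.09695807]), [np.float64(0.31690445051420485), np.float64(0.3169044505143969)])
groove (array([ 0.46816938, -0.13804135,  0.09716242]), [np.float64(0.7435262949607243), np.float64(0.7435262949607016)])
pad (array([ 0.49500737, -0.21296832,  0.08242516]), [np.float64(0.7576435460069937), np.float64(0.7576435460069533)])[ WARN:0@2.366] global loadsave.cpp:1063 imwrite_ Unsupported depth image for selected encoder is fallbacked to CV_8U.
```

View pics/c1.png

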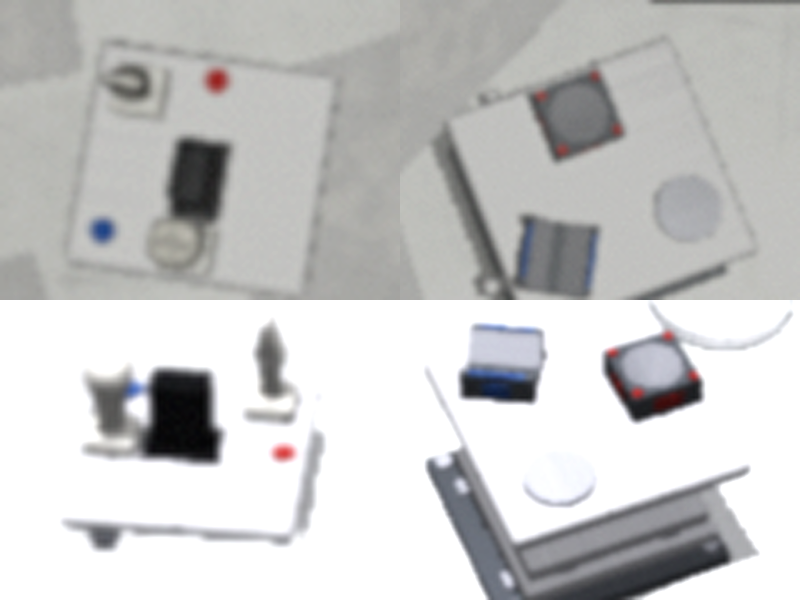

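The crops show the carrier's red and blue dots clearly. The stage cone has four red corner marks, the groove has two blue-edged sides, and the pad is a disc. I'll fly to above the carrier.

step_arm --commands '[{"rot":[0,0,0],"slide":[-2.4,-2.17,0],"grip":1},{"rot":[0,0,0],"slide":[-2.4,-2.17,0],"grip":1},{"rot":[0,0,0],"slide":[-2.4,-2.17,0],"grip":1},{"rot":[0,0,0],"slide":[-2.4,-2.17,0],"grip":1},{"rot":[0,0,0],"slide":[-2.4,-2.17,0],"grip":1},{"rot":[0,0,0],"slide":[-2.4,-2.17,0],"grip":1},{"rot":[0,0,0],"slide":[-2.4,-2.17,0],"grip":1},{"rot":[0,0,0],"slide":[-2.4,-2.17,0],"grip":1}]'

```text
time_s: 0.92
position: [0.3513, 0.3736, 0.2413]
tool_rot: [0.183, 0.983, 0.0, 0.0]
contact_force: [0.7, -0.0, 0.1]
opening: 1.0
grip_force: 0.0
```

step_arm --commands '[{"rot":[0,0,0],"slide":[-2.4,-2.17,0],"grip":1},{"rot":[0,0,0],"slide":[-2.4,-2.17,0],"grip":1},{"rot":[0,0,0],"slide":[-2.4,-2.17,0],"grip":1},{"rot":[0,0,0],"slide":[-2.4,-2.17,0],"grip":1},{"rot":[0,0,0],"slide":[-2.4,-2.17,0],"grip":1},{"rot":[0,0,0],"slide":[-2.4,-2.17,0],"grip":1},{"rot":[0,0,0],"slide":[0,0,0],"grip":1},{"rot":[0,0,0],"slide":[0,0,0],"grip":1}]'

```text
time_s: 1.58
position: [0.439, 0.1999, 0.2414]
tool_rot: [0.186, 0.983, 0.0, 0.0]
contact_force: [0.1, -0.2, -0.6]
opening: 0.999
grip_force: 0.0
```

```bash
cat >> h.py <<'E'
def marks(c,k,amin=15):
    a=c["img"].astype(int);s=a[...,2]-a[...,0] if k=="blue" else np.minimum(a[...,0]-a[...,2],a[...,0]-a[...,1])
    m=(s>45).astype(np.uint8);n,l,st,ce=cv2.connectedComponentsWithStats(m)
    return [(ce[i].round(1).tolist(),st[i].tolist()) for i in range(1,n) if st[i,4]>=amin]
E
python3 - <<'E'
from h import *
c=cam("wrist");save(c,"w1.png")
for k in("red","blue"):print(k,[(m,onz(c,*m[0],.03).round(4).tolist()) for m in marks(c,k)])
E
```

```text
red [(([283.8, 299.4], [278, 294, 12, 12, 104]), [0.5063, 0.1402, 0.03])]
blue [(([432.9, 2.0], [429, 0, 9, 5, 25]), [0.3146, 0.3471, 0.03]), (([459.6, 0.8], [456, 0, 8, 3, 18]), [0.3215, 0.3668, 0.03]), (([479.9, 7.7], [477, 5, 6, 6, 16]), [0.3319, 0.3804, 0.03]), (([471.6, 12.5], [468, 9, 9, 8, 34]), [0.3328, 0.3734, 0.03]), (([467.1, 23.6], [460, 18, 16, 11, 92]), [0.3392, 0.368, 0.03]), (([435.5, 37.9], [431, 33, 10, 12, 61]), [0.3399, 0.3417, 0.03]), (([306.8, 215.1], [302, 210, 11, 11, 82]), [0.4373, 0.1916, 0.03])]
```

View pics/w1.png

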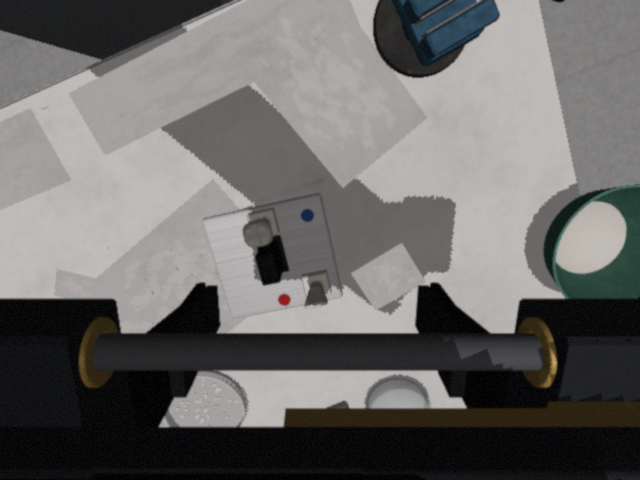

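The wrist view shows the carrier at (270,255), with the blue dot at (307,215) and the red dot at (284,299). The dots measure 86 mm apart instead of 81, so I'll check against the plate edges at closer zoom.

Run:
```python
import cv2,numpy as np
a=cv2.imread("pics/w1.png")[185:325,195:350]
o=cv2.resize(a,None,fx=4,fy=4,interpolation=cv2.INTER_CUBIC)
o=np.clip(o*1.0*1.3,0,255).astype(np.uint8)
for i in range(0,155,20):cv2.putText(o,str(195+i),(i*4,10),0,.35,(0,0,255));cv2.line(o,(i*4,12),(i*4,18),(0,0,255))
for i in range(0,140,20):cv2.putText(o,str(185+i),(0,i*4+4),0,.35,(0,0,255));cv2.line(o,(26,i*4),(32,i*4),(0,0,255))
cv2.imwrite("pics/c2.png",o)
```

```text
(no output)
```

View pics/c2.png

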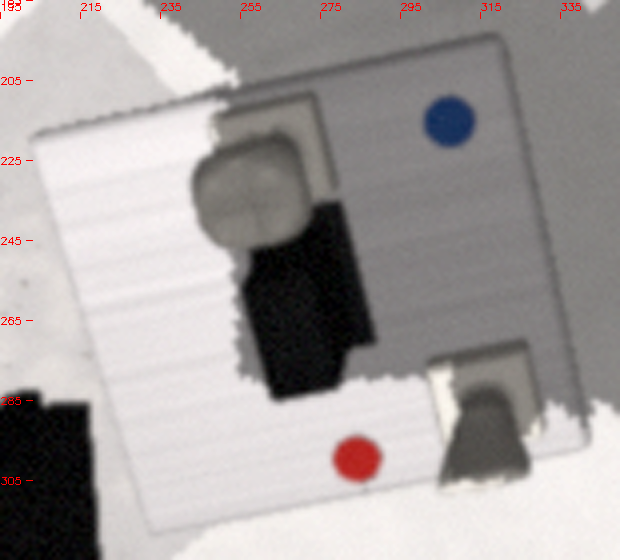

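The crop shows the plate corners at about (205,219), (320,196), (342,296) and (233,318). Next I'll fit the pose from the corners and dots.

```bash
cat >> h.py <<'E'
def fit2(m,w):
    "yaw,t: w=R m+t"
    m=np.array(m,float);w=np.array(w,float);mc=m.mean(0);wc=w.mean(0);a=m-mc;b=w-wc
    y=np.arctan2((a[:,0]*b[:,1]-a[:,1]*b[:,0]).sum(),(a*b).sum());Rm=np.array([[np.cos(y),-np.sin(y)],[np.sin(y),np.cos(y)]])
    t=wc-Rm@mc;return np.degrees(y),t,(w-t)@Rm
E
python3 - <<'E'
from h import *
c=cam("wrist")
px=[(40,140),(501,45),(587,445),(153,533)];px=[(195+u/4,185+v/4) for u,v in px]
w=[onz(c,*p,.03)[:2] for p in px]
m=np.array([(-47,-56),(-47,56),(57,56),(57,-56)])/1e3
y,t,b=fit2(m,w);print("corners",y,t,b.round(4).tolist())
Rm=R.from_euler("z",y,degrees=True).as_matrix()[:2,:2]
for p in((283.8,299.4),(306.8,215.1)):print("dot in carrier",(Rm.T@(onz(c,*p,.03)[:2]-t)).round(4))
for n,p,z in(("grip top corner -x+y",(340,203),.069),("grip base +x+y",(375,342),.03),("grip base +x-y",(272,400),.03)):
  print(n,(Rm.T@(onz(c,195+p[0]/4,185+p[1]/4,z)[:2]-t)).round(4))
y,t,b=fit2(np.array([(40,0),(-30,40)])/1e3,[onz(c,*p,.03)[:2] for p in((283.8,299.4),(306.8,215.1))]);print("dots",y,t)
E
```

```text
corners -9.255095689890965 [0.46024319 0.15092938] [[-0.045, -0.0532], [-0.0447, 0.0535], [0.0544, 0.0538], [0.0554, -0.0542]]
dot in carrier [ 0.0461 -0.0013]
dot in carrier [-0.0304  0.0381]
grip top corner -x+y [-0.0265  0.0159]
grip base +x+y [0.0182 0.0101]
grip base +x-y [ 0.0275 -0.0172]
dots -6.7855235619390095 [0.46361831 0.14855578]
```

step_arm --commands '[{"rot":[0,0,0],"slide":[-1.5,-2.1,1.5],"grip":1},{"rot":[0,0,0],"slide":[-1.5,-2.1,1.5],"grip":1},{"rot":[0,0,-6.2],"slide":[0,0,0],"grip":1},{"rot":[0,0,-6.2],"slide":[0,0,0],"grip":1},{"rot":[0,0,0],"slide":[0,0,0],"grip":1},{"rot":[0,0,0],"slide":[0,0,0],"grip":1},{"rot":[0,0,0],"slide":[0,0,0],"grip":1}]'

```text
time_s: 2.27
position: [0.4508, 0.153, 0.2114]
tool_rot: [0.076, 0.997, 0.0, 0.0]
contact_force: [0.8, 0.2, -0.3]
opening: 1.0
grip_force: 0.0
```

Run:
```python
from h import *
s=readout.get_state();c=cam("wrist");save(c,"w2.png")
np.savez("w2.npz",K=c["K"],T=c["T"]);print(s["position"],s["tool_rot"])
for k in("red","blue"):print(k,[(m[0],onz(c,*m[0],.03).round(4).tolist()) for m in marks(c,k,40)])
cv2.imwrite("pics/w2c.png",cv2.resize(np.clip(c["img"][100:350,200:440,::-1].astype(float)*1.8,0,255).astype(np.uint8),None,fx=2.4,fy=2.4,interpolation=cv2.INTER_CUBIC))
```

```text
[0.45082384 0.15304408 0.21140762] [7.62926591e-02 9.97085453e-01 1.23280187e-04 1.20620128e-04]
red [([311.0, 284.3], [0.5061, 0.1404, 0.03])]
blue [([612.8, 13.4], [0.331, 0.3889, 0.03]), ([604.6, 24.2], [0.3373, 0.3833, 0.03]), ([566.5, 32.9], [0.3389, 0.3561, 0.03]), ([360.2, 198.2], [0.4373, 0.192, 0.03])]
```

View pics/w2c.png

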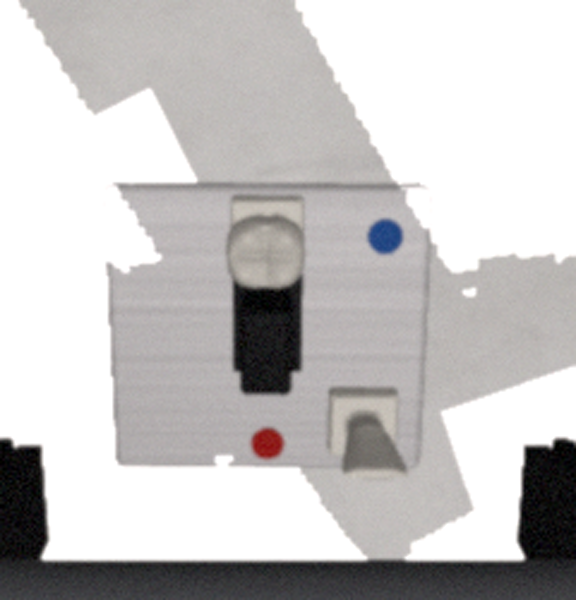

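Run:
```python
from h import *
d=np.load("w2.npz");c=dict(K=d["K"],T=d["T"])
y=-8.75;Rm=R.from_euler("z",y,degrees=True).as_matrix()[:2,:2]
o=np.array([.4625,.1472])
for n,u,v,z in(("plate back L",118,186,.03),("plate back R",425,186,.03),("front L",118,463,.03),("front R",415,465,.03),("left mid",112,320,.03),("right mid",426,320,.03),("molarfoot bL",232,196,.035),("bR",303,196,.035),("inc bL",331,388,.035),("inc bR",397,390,.035),
 ("grip top fL",242,392,.069),("fR",292,392,.069),("flange fL",235,370,.035),("fR",300,370,.035),("red",266.4,442.3,.03),("blue",384.5,235.7,.03)):
  print(n,(1e3*Rm.T@(onz(c,200+u/2.4,100+v/2.4,z)[:2]-o)).round(1))
T=cam("top");a=cv2.cvtColor(T["img"],cv2.COLOR_RGB2GRAY)[262:296,232:268]
print(a[8:30:1,6:22])
```

```text
plate back L [-48.5 -49.5]
plate back R [-48.6  53.6]
front L [ 52.3 -54.3]
front R [53.  54.2]
left mid [ -1.9 -53.8]
right mid [-1.9 55.9]
molarfoot bL [-45.9 -11. ]
bR [-45.9  12.5]
inc bL [21.5 22.8]
inc bR [22.2 46. ]
grip top fL [10.8 -7. ]
fR [10.8  8.7]
flange fL [ 14.8 -10.8]
fR [14.8 11.9]
red [44.1 -0.1]
blue [-31.7  40.5]
[[20 26 22 26 32 29 29 28 21 19 19 21 21 33 50 55]
 [20 21 21 27 31 29 30 22 23 20 16 17 24 33 47 55]
 [21 18 19 22 26 32 30 26 18 17 21 24 24 38 50 56]
 [17 24 22 21 26 28 25 22 18 20 22 22 26 42 52 55]
 [19 22 20 20 21 24 25 18 21 20 20 20 28 44 52 57]
 [15 21 20 19 24 22 24 17 18 17 18 23 28 48 55 56]
 [23 23 14 19 23 23 23 25 20 20 22 19 33 49 52 56]
 [17 21 25 15 19 21 24 18 15 19 18 22 36 50 54 58]
 [20 19 19 23 19 20 19 19 20 18 19 23 37 49 57 57]
 [19 17 20 24 23 21 18 16 20 17 21 25 41 50 57 56]
 [19 22 21 18 21 21 15 19 16 20 21 28 43 50 55 56]
 [20 22 18 22 21 19 19 17 22 15 21 32 45 53 56 57]
 [18 20 20 21 22 22 20 17 17 16 24 33 46 57 56 56]
 [19 17 20 19 21 17 19 19 11 17 20 28 46 57 57 58]
 [20 26 17 20 22 19 21 21 18 17 21 32 50 55 58 56]
 [17 19 21 19 21 14 16 15 18 16 22 34 46 56 57 57]
 [19 20 19 20 20 19 17 18 17 17 23 34 49 55 56 57]
 [18 20 23 16 19 16 19 17 18 16 23 34 48 51 54 58]
 [21 18 21 22 16 19 21 18 20 21 23 30 37 41 50 58]
 [17 16 19 20 15 17 17 16 21 20 25 30 34 39 51 55]
 [21 19 16 22 19 19 19 25 24 22 27 30 34 38 50 53]
 [17 21 19 19 23 23 31 31 35 31 31 31 30 34 39 47]]
```

Run:
```python
from h import *
d=np.load("w2.npz");c=dict(K=d["K"],T=d["T"])
def pose(p,q):
    T=np.eye(4);T[:3,:3]=R.from_quat(q).as_matrix();T[:3,3]=p;return T
tc=np.linalg.inv(pose([.45082,.15304,.21141],[.07629,.99709,.00012,.00012]))@c["T"]
c1=dict(K=d["K"],T=pose([.439,.1999,.2414],[.186,.983,0,0])@tc)
for n,a,b in(("grip top front-left",(272,400),(242,392)),("grip top front-right",(341,384),(292,392)),("red",(355.2,457.6),(266.4,442.3)),("blue",(447.2,120.4),(384.5,235.7))):
  print(n,tri((c1,195+a[0]/4,185+a[1]/4),(c,200+b[0]/2.4,100+b[1]/2.4)))
```

```text
grip top front-left (array([0.47268348, 0.13851796, 0.06780675]), [np.float64(0.11871859467535689), np.float64(0.11871859467547956)])
grip top front-right (array([0.47389186, 0.15425478, 0.07062679]), [np.float64(0.05853575897240226), np.float64(0.058535758972360935)])
red (array([0.5059694 , 0.14045111, 0.03078508]), [np.float64(0.20043341324288913), np.float64(0.20043341324302857)])
blue (array([0.43708814, 0.19189064, 0.03174932]), [np.float64(0.10170155352576123), np.float64(0.10170155352569892)])
```

Grip top measures 69 mm high and 15.8 mm wide, matching the text. Next I'll descend and grasp.

step_arm --commands '[{"rot":[0,0,0],"slide":[-0.98,-0.31,2.5],"grip":1},{"rot":[0,0,0],"slide":[0,0,3.0],"grip":1},{"rot":[0,0,0],"slide":[0,0,3.0],"grip":1},{"rot":[0,0,0],"slide":[0,0,3.0],"grip":1},{"rot":[0,0,0],"slide":[0,0,2.2],"grip":1},{"rot":[0,0,0],"slide":[0,0,1.3],"grip":1},{"rot":[0,0,0],"slide":[0,0,0.74],"grip":1},{"rot":[0,0,0],"slide":[0,0,0],"grip":1},{"rot":[0,0,0],"slide":[0,0,0],"grip":1}]'

```text
time_s: 3.12
position: [0.4606, 0.1476, 0.0543]
tool_rot: [0.076, 0.997, 0.0, 0.0]
contact_force: [0.5, -0.5, 0.2]
opening: 1.002
grip_force: 0.0
```

step_arm --commands '[{"rot":[0,0,0],"slide":[0,0,0],"grip":-1},{"rot":[0,0,0],"slide":[0,0,0],"grip":-1},{"rot":[0,0,0],"slide":[0,0,0],"grip":-1},{"rot":[0,0,0],"slide":[0,0,0],"grip":-1},{"rot":[0,0,0],"slide":[0,0,0],"grip":-1},{"rot":[0,0,0],"slide":[0,0,0],"grip":-1},{"rot":[0,0,0],"slide":[0,0,0],"grip":-1},{"rot":[0,0,0],"slide":[0,0,0],"grip":-1}]' --newtons 35

```text
time_s: 3.78
position: [0.4603, 0.1473, 0.0539]
tool_rot: [0.076, 0.997, 0.0, 0.0]
contact_force: [-0.6, -0.5, -0.4]
opening: 0.476
grip_force: 0.0
```

step_arm --commands '[{"rot":[0,0,0],"slide":[0,0,0],"grip":-1},{"rot":[0,0,0],"slide":[0,0,0],"grip":-1},{"rot":[0,0,0],"slide":[0,0,0],"grip":-1},{"rot":[0,0,0],"slide":[0,0,0],"grip":-1},{"rot":[0,0,0],"slide":[0,0,0],"grip":-1},{"rot":[0,0,0],"slide":[0,0,0],"grip":-1},{"rot":[0,0,0],"slide":[0,0,0],"grip":-1},{"rot":[0,0,0],"slide":[0,0,0],"grip":-1}]'

```text
time_s: 4.45
position: [0.4603, 0.1472, 0.0539]
tool_rot: [0.076, 0.997, -0.0, -0.0]
contact_force: [-0.2, -0.6, -0.1]
opening: 0.184
grip_force: 35.0
```

step_arm --commands '[{"rot":[0,0,0],"slide":[0,0,-0.5],"grip":-1},{"rot":[0,0,0],"slide":[0,0,-1.0],"grip":-1},{"rot":[0,0,0],"slide":[0,0,-1.5],"grip":-1},{"rot":[0,0,0],"slide":[0,0,-2.0],"grip":-1},{"rot":[0,0,0],"slide":[0,0,-2.5],"grip":-1},{"rot":[0,0,0],"slide":[0,0,-2.5],"grip":-1},{"rot":[0,0,0],"slide":[0,0,-2.5],"grip":-1},{"rot":[0,0,0],"slide":[0,0,-2.5],"grip":-1},{"rot":[0,0,0],"slide":[-0.5,-0.7,-2.5],"grip":-1},{"rot":[0,0,0],"slide":[-1,-1.4,-2.5],"grip":-1}]'

```text
time_s: 5.28
position: [0.4708, 0.1261, 0.2557]
tool_rot: [0.074, 0.997, 0.001, -0.0]
contact_force: [0.7, 0.0, -2.6]
opening: 0.178
grip_force: 35.0
```

step_arm --commands '[{"rot":[0,0,0],"slide":[-1.3,-1.9,0],"grip":-1},{"rot":[0,0,0],"slide":[-1.3,-1.9,0],"grip":-1},{"rot":[0,0,0],"slide":[-1.3,-1.9,0],"grip":-1},{"rot":[0,0,0],"slide":[-1.3,-1.9,0],"grip":-1},{"rot":[0,0,0],"slide":[-1.3,-1.9,0],"grip":-1},{"rot":[0,0,0],"slide":[-0.8,-1.2,0],"grip":-1},{"rot":[0,0,0],"slide":[-0.4,-0.6,0],"grip":-1},{"rot":[0,0,0],"slide":[0,0,0],"grip":-1},{"rot":[0,0,0],"slide":[0,0,0],"grip":-1},{"rot":[0,0,0],"slide":[0,0,0],"grip":-1}]'

```text
time_s: 6.12
position: [0.5304, 0.0025, 0.2539]
tool_rot: [0.075, 0.997, 0.0, -0.0]
contact_force: [-0.2, -0.1, -2.4]
opening: 0.183
grip_force: 35.0
```

Run:
```python
from h import *
import pickle
s=readout.get_state();print(s["position"],s["tool_rot"],s["contact_force"],s["moment"])
c=cam("wrist");S=cam("side");T=cam("top");save(c,"w3.png");save(S,"s3.png")
pickle.dump((c,S,T),open("v3.pkl","wb"))
for n,x in(("w",c),("T",T),("S",S)):
  print(n,"red",[(m[0],m[1][4],onz(x,*m[0],.096).round(4).tolist()) for m in marks(x,"red",3)])
  print(n,"blue",[(m[0],m[1][4]) for m in marks(x,"blue",3)])
a=cv2.resize(np.clip(c["img"][:,:,::-1]*1.5,0,255).astype(np.uint8),(640,480))[60:420]
b=cv2.resize(S["img"][150:370,200:420,::-1],(240,240));b2=cv2.resize(T["img"][190:300,330:470,::-1],(305,240))
o=np.zeros((600,640,3),np.uint8);o[:360]=a;o[360:,:240]=b;o[360:,240:545]=b2
cv2.imwrite("pics/c3.png",o)
```

```text
[0.53043648 0.00249552 0.25388162] [ 7.51229700e-02  9.97174120e-01  4.88363725e-04 -2.73123720e-04] [-0.23180994 -0.1263221  -2.41787898] [-0.00731486  0.05016418 -0.05324821]
w red [([131.4, 250.1], 44, [0.5262, -0.1433, 0.096]), ([145.5, 255.5], 4, [0.5322, -0.1336, 0.096]), ([151.6, 263.6], 32, [0.5395, -0.1306, 0.096]), ([97.4, 269.2], 43, [0.5376, -0.1746, 0.096]), ([155.7, 284.5], 36, [0.5574, -0.1321, 0.096]), ([122.1, 302.4], 36, [0.5686, -0.1634, 0.096]), ([317.2, 390.3], 377, [0.6758, -0.0181, 0.096])]
w blue [([89.9, 173.4], 148), ([139.1, 174.7], 171), ([145.6, 173.6], 29), ([409.8, 240.3], 503)]
T red [([437.1, 34.5], 43, [0.9725, -0.2579, 0.096]), ([405.3, 235.7], 3, [0.5375, -0.173, 0.096]), ([390.0, 241.5], 6, [0.5262, -0.1422, 0.096]), ([511.4, 335.1], 277, [0.3415, -0.3693, 0.096]), ([616.9, 345.1], 8, [0.3205, -0.5701, 0.096])]
T blue [([199.3, 17.0], 181), ([586.7, 232.0], 24482), ([380.0, 268.0], 3), ([141.4, 337.6], 35), ([152.2, 336.3], 13), ([157.3, 342.3], 3), ([453.4, 345.6], 131), ([139.8, 345.2], 6), ([622.1, 357.1], 688), ([144.0, 352.3], 88), ([405.8, 3
[... 242 characters left out ...]
6]), ([537.0, 215.0], 3, [1.0113, 0.0481, 0.096]), ([375.4, 236.2], 153, [0.6586, -0.006, 0.096]), ([330.0, 280.2], 4, [0.5572, -0.1264, 0.096]), ([313.2, 285.4], 5, [0.5261, -0.1381, 0.096]), ([569.4, 296.1], 231, [0.976, -0.1879, 0.096]), ([337.5, 292.5], 4, [0.5676, -0.158, 0.096]), ([321.0, 297.5], 6, [0.5377, -0.1686, 0.096]), ([198.1, 453.6], 562, [0.3541, -0.4444, 0.096])]
S blue [([498.7, 136.6], 427), ([634.5, 146.2], 133), ([215.8, 156.3], 57), ([227.1, 155.2], 53), ([222.6, 164.0], 40), ([211.4, 166.0], 37), ([542.3, 264.8], 33), ([279.5, 278.0], 4), ([556.7, 283.1], 68), ([278.5, 292.0], 33), ([277.7, 295.7], 3), ([192.7, 338.2], 30), ([193.7, 386.5], 255), ([538.0, 477.2], 260)]
```

View pics/c3.png

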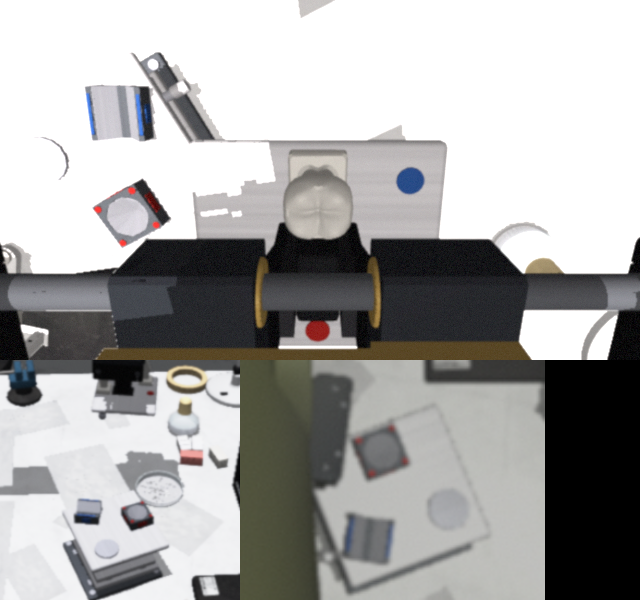

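The composite shows the plate held level. The cone block's red corners are at wrist pixels (131,250), (97,269), (156,285) and (122,302); the groove block is at about (115,173) and the pad at about (45,220). I'll triangulate them next.

Run:
```python
from h import *
import pickle
c,S,T=pickle.load(open("v3.pkl","rb"))
W=[(131.4,250.1),(97.4,269.2),(155.7,284.5),(122.1,302.4)];SS=[(313.2,285.4),(321,297.5),(330,280.2),(337.5,292.5)]
TT=[(390,241.5),(405.3,235.7)]
P=[]
for i in range(4):
  ob=[(c,*W[i]),(S,*SS[i])]+([(T,*TT[[0,1].index(i)])] if i<2 else [])
  p,e=tri(*ob);P.append(p);print(p.round(4),np.round(e,1))
P=np.array(P);C=P.mean(0);print("cone",C.round(4))
a=P[0]-P[1];b=P[2]-P[0];a2=P[2]-P[3];b2=P[3]-P[1]
print("block yaw",[np.degrees(np.arctan2(v[1],v[0])).round(1)-o for v,o in((a,90),(a2,90),(b,0),(b2,0))],np.linalg.norm(a),np.linalg.norm(b))
f=lambda u,v:(345+(u-400)/3.571,200+v/3.571)
tz=.0825
t=[onz(T,*f(*p),tz)[:2] for p in((447,122),(665,38),(755,248),(515,298))]
print("table edges front",t[0]-t[1],t[1]-t[2]);
for v,o in((t[0]-t[1],90),(t[1]-t[2],0)):print(np.degrees(np.arctan2(v[1],v[0]))-o,np.linalg.norm(v))
g=np.mean([onz(T,*f(*p),C[2])[:2] for p in((522,216),(598,228),(591,296),(515,292))],0)
pd=onz(T,*f(687,209),tz)[:2];k=np.mean([onz(T,*f(*p),C[2])[:2] for p in((532,95),(597,72),(622,131),(557,157))],0)
print("T only: groove",g,"pad",pd,"cone",k,"g-p",np.linalg.norm(g-pd))
y,tt,b=fit2(np.array([(40,0),(-30,40),(-30,-40)])/1e3,[k,g,pd]);print("fit",y,tt,b)
# pad in side/top by brightness gradients
for n,x,box in(("T",T,(410,245,440,272)),("S",S,(282,310,316,336))):
  x0,y0,x1,y1=box;q=cv2.cvtColor(x["img"],cv2.COLOR_RGB2GRAY)[y0:y1,x0:x1];_,m=cv2.threshold(q,0,255,cv2.THRESH_OTSU);m=255-m if n=="T" else m
  cs=max(cv2.findContours(m,0,1)[0],key=cv2.contourArea);print(n,cv2.contourArea(cs),(cv2.minEnclosingCircle(cs)[0]+np.array([x0,y0])),cv2.boundingRect(cs))
```

```text
[ 0.5256 -0.1416  0.0994] [0.3 0.2 0.1]
[ 0.5369 -0.1723  0.0997] [0.4 0.4 0.1]
[ 0.5564 -0.1303  0.0996] [0.3 0.3]
[ 0.5672 -0.1613  0.0995] [0.1 0.1]
cone [ 0.5465 -0.1514  0.0995]
block yaw [np.float64(20.299999999999997), np.float64(19.099999999999994), np.float64(20.3), np.float64(20.0)] 0.03270911678490901 0.032854634382094294
table edges front [-0.04723279  0.12514759] [0.12041536 0.04493726]
20.677342729384605 0.13376418044174557
20.46484338213649 0.12852710323063635
T only: groove [ 0.46480335 -0.13734486] pad [ 0.49316783 -0.21368907] cone [ 0.544937   -0.15142404] g-p 0.0814431192213922
fit 20.224377610243305 [ 0.50722503 -0.16518134] [[ 0.04014274 -0.00012783]
 [-0.03018322  0.04078532]
 [-0.02995952 -0.04065749]]
T 282.0 [424.75819683 257.94262314] (5, 3, 20, 20)
S 805.0 [298.5 322.5] (0, 0, 34, 26)
```

Cone block is at (0.5465, -0.1514) with its rim at 0.0995, and the stage yaw is 20.2° from block, table and seats alike. The seated underside should therefore be near 0.0855, which puts the TCP at about 0.1395. Going over the stage.

step_arm --commands '[{"rot":[0,0,0],"slide":[0,-1.2,0],"grip":-1},{"rot":[0,0,0],"slide":[0,-2.4,0],"grip":-1},{"rot":[0,0,-4],"slide":[0,-2.4,0],"grip":-1},{"rot":[0,0,-4],"slide":[0.17,-2.4,0],"grip":-1},{"rot":[0,0,-4],"slide":[0.33,-2.4,0],"grip":-1},{"rot":[0,0,-4],"slide":[0.5,-2.3,0],"grip":-1},{"rot":[0,0,-4],"slide":[0.5,-1.6,0],"grip":-1},{"rot":[0,0,-4],"slide":[0.3,-0.7,0],"grip":-1},{"rot":[0,0,-3],"slide":[0,0,0],"grip":-1},{"rot":[0,0,-1.8],"slide":[0,0,0],"grip":-1}]'

```text
time_s: 7.1
position: [0.5056, -0.1552, 0.254]
tool_rot: [-0.174, 0.985, -0.0, 0.0]
contact_force: [-0.6, 0.5, -1.9]
opening: 0.183
grip_force: 35.0
```

step_arm --commands '[{"rot":[0,0,0],"slide":[0,0,1],"grip":-1},{"rot":[0,0,0],"slide":[0,0,2],"grip":-1},{"rot":[0,0,0],"slide":[0,0,2],"grip":-1},{"rot":[0,0,0],"slide":[0,0,1],"grip":-1},{"rot":[0,0,0],"slide":[0,0,0],"grip":-1},{"rot":[0,0,0],"slide":[0,0,0],"grip":-1},{"rot":[0,0,0],"slide":[0,0,0],"grip":-1}]'

```text
time_s: 7.68
position: [0.5069, -0.1537, 0.1948]
tool_rot: [-0.174, 0.985, -0.0, 0.001]
contact_force: [1.7, 0.3, -2.3]
opening: 0.177
grip_force: 35.0
```

Run:
```python
from h import *
s=readout.get_state();p=np.array(s["position"]);Q=R.from_quat(s["tool_rot"]).as_matrix();print(p,s["contact_force"],s["moment"],s["qpos"])
yaw=np.degrees(np.arctan2(-Q[1,0],-Q[0,0]));print("tool yaw",yaw,"axis z",Q[:,2])
c=cam("wrist");S=cam("side");save(S,"s4.png")
Rm=R.from_euler("z",yaw,degrees=True).as_matrix()[:2,:2]
for k in("red","blue"):
  for m in marks(c,k,60):print("wrist",k,m[0],(1e3*Rm.T@(onz(c,*m[0],p[2]-.024)-p)[:2]).round(1))
for k in("red","blue"):
  for m in marks(S,k,20):
    if 200<m[0][0]<420 and 180<m[0][1]<330:print("side",k,m[0],m[1][4],(1e3*Rm.T@(onz(S,*m[0],p[2]-.024)-p)[:2]).round(1))
d=np.array([.508,-.1652])-p[:2];print("to go tool x,y cm",100*(Q[:2,:2].T@d),"rot z",yaw-20.2)
o=cv2.resize(S["img"][160:370,180:460,::-1],(800,600),interpolation=cv2.INTER_CUBIC);cv2.imwrite("pics/c4.png",o)
```

```text
[ 0.50694192 -0.15366043  0.19478781] [ 1.65492166  0.29059229 -2.32277736] [0.02311118 0.01713628 0.03262583] [-0.3532062   0.09626262  0.63734912  1.83362059 -0.06088809  1.22950415
  2.22308073]
tool yaw 20.056373356213047 axis z [ 1.57972223e-03 -3.04690730e-04 -9.99998706e-01]
wrist red [317.2, 390.4] [47.8  1.9]
wrist blue [340.0, 181.7] [-54.2  11.4]
wrist blue [409.9, 240.5] [-28.6  42.2]
side red [375.4, 236.2] 153 [142.5   8.9]
side blue [276.4, 291.8] 25 [-66.8 -51.6]
to go tool x,y cm [ 0.29635138 -1.12026248] rot z -0.143626643786952
```

View pics/c4.png

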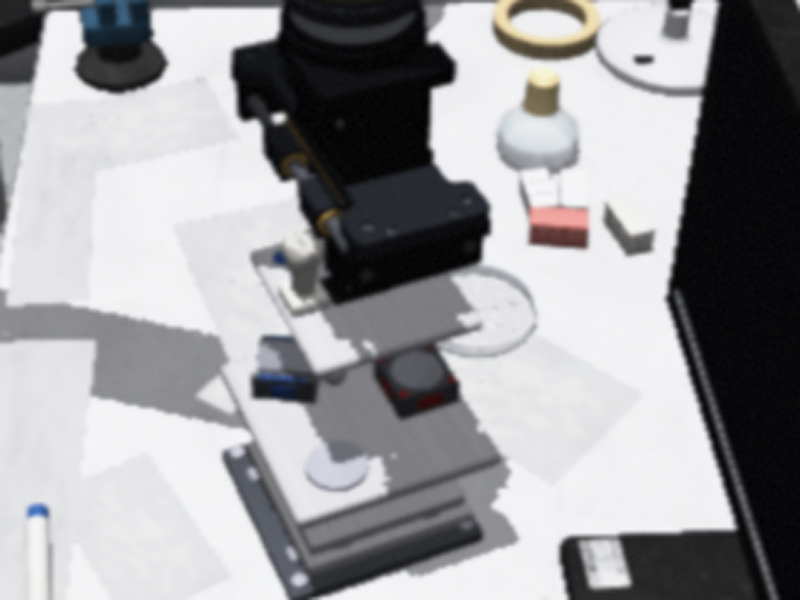

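Carrier hangs level above the stage, about 12 mm short in tool y; the feet, seats and yaw look consistent. I'll centre it and lower it to just above the rims.

step_arm --commands '[{"rot":[0,0,-0.14],"slide":[0.16,-0.6,0.4],"grip":-1},{"rot":[0,0,0],"slide":[0.16,-0.59,0.6],"grip":-1},{"rot":[0,0,0],"slide":[0,0,1.0],"grip":-1},{"rot":[0,0,0],"slide":[0,0,0.8],"grip":-1},{"rot":[0,0,0],"slide":[0,0,0.4],"grip":-1},{"rot":[0,0,0],"slide":[0,0,0],"grip":-1},{"rot":[0,0,0],"slide":[0,0,0],"grip":-1},{"rot":[0,0,0],"slide":[0,0,0],"grip":-1}]'

```text
time_s: 8.45
position: [0.5076, -0.1656, 0.162]
tool_rot: [-0.176, 0.984, -0.0, 0.0]
contact_force: [0.8, -0.3, -2.7]
opening: 0.176
grip_force: 35.0
```

step_arm --commands '[{"rot":[0,0,0],"slide":[0,0,0.25],"grip":-1},{"rot":[0,0,0],"slide":[0,0,0.25],"grip":-1},{"rot":[0,0,0],"slide":[0,0,0.2],"grip":-1},{"rot":[0,0,0],"slide":[0,0,0],"grip":-1},{"rot":[0,0,0],"slide":[0,0,0],"grip":-1}]'

```text
time_s: 8.87
position: [0.5073, -0.1656, 0.1547]
tool_rot: [-0.175, 0.984, 0.0, -0.0]
contact_force: [-0.4, 0.1, -3.0]
opening: 0.184
grip_force: 35.0
```

step_arm --commands '[{"rot":[0,0,0],"slide":[0,0,0.15],"grip":-1},{"rot":[0,0,0],"slide":[0,0,0.15],"grip":-1},{"rot":[0,0,0],"slide":[0,0,0.1],"grip":-1},{"rot":[0,0,0],"slide":[0,0,0],"grip":-1},{"rot":[0,0,0],"slide":[0,0,0],"grip":-1}]'

```text
time_s: 9.28
position: [0.5074, -0.1656, 0.1508]
tool_rot: [-0.175, 0.984, 0.0, -0.0]
contact_force: [-0.2, -0.2, -3.4]
opening: 0.182
grip_force: 35.0
```

step_arm --commands '[{"rot":[0,0,0],"slide":[0,0,0.1],"grip":-1},{"rot":[0,0,0],"slide":[0,0,0.1],"grip":-1},{"rot":[0,0,0],"slide":[0,0,0],"grip":-1},{"rot":[0,0,0],"slide":[0,0,0],"grip":-1}]'

```text
time_s: 9.62
position: [0.5074, -0.1657, 0.1488]
tool_rot: [-0.175, 0.984, 0.0, -0.0]
contact_force: [0.3, 0.8, -2.5]
opening: 0.18
grip_force: 35.0
```

step_arm --commands '[{"rot":[0,0,0],"slide":[0,0,0.1],"grip":-1},{"rot":[0,0,0],"slide":[0,0,0.05],"grip":-1},{"rot":[0,0,0],"slide":[0,0,0],"grip":-1},{"rot":[0,0,0],"slide":[0,0,0],"grip":-1}]'

```text
time_s: 9.95
position: [0.5074, -0.1656, 0.1473]
tool_rot: [-0.175, 0.984, 0.0, -0.0]
contact_force: [0.0, -0.1, -2.5]
opening: 0.179
grip_force: 35.0
```

step_arm --commands '[{"rot":[0,0,0],"slide":[0,0,0.07],"grip":-1},{"rot":[0,0,0],"slide":[0,0,0.07],"grip":-1},{"rot":[0,0,0],"slide":[0,0,0],"grip":-1},{"rot":[0,0,0],"slide":[0,0,0],"grip":-1}]'

```text
time_s: 10.28
position: [0.5074, -0.1656, 0.1459]
tool_rot: [-0.175, 0.984, 0.0, -0.0]
contact_force: [-1.0, 0.5, -1.6]
opening: 0.179
grip_force: 35.0
```

step_arm --commands '[{"rot":[0,0,0],"slide":[0,0,0.05],"grip":-1},{"rot":[0,0,0],"slide":[0,0,0.05],"grip":-1},{"rot":[0,0,0],"slide":[0,0,0],"grip":-1},{"rot":[0,0,0],"slide":[0,0,0],"grip":-1}]'

```text
time_s: 10.62
position: [0.5074, -0.1656, 0.145]
tool_rot: [-0.175, 0.984, 0.0, 0.0]
contact_force: [0.5, -0.2, -2.5]
opening: 0.178
grip_force: 35.0
```

step_arm --commands '[{"rot":[0,0,0],"slide":[0,0,0.05],"grip":-1},{"rot":[0,0,0],"slide":[0,0,0.05],"grip":-1},{"rot":[0,0,0],"slide":[0,0,0],"grip":-1},{"rot":[0,0,0],"slide":[0,0,0],"grip":-1}]'

```text
time_s: 10.95
position: [0.5074, -0.1656, 0.1439]
tool_rot: [-0.175, 0.984, 0.0, -0.0]
contact_force: [-0.0, -0.5, -2.7]
opening: 0.18
grip_force: 35.0
```

step_arm --commands '[{"rot":[0,0,0],"slide":[0,0,0.05],"grip":-1},{"rot":[0,0,0],"slide":[0,0,0.05],"grip":-1},{"rot":[0,0,0],"slide":[0,0,0],"grip":-1},{"rot":[0,0,0],"slide":[0,0,0],"grip":-1}]'

```text
time_s: 11.28
position: [0.5074, -0.1656, 0.1429]
tool_rot: [-0.175, 0.984, 0.0, 0.0]
contact_force: [-0.5, -0.3, -1.7]
opening: 0.179
grip_force: 35.0
```

step_arm --commands '[{"rot":[0,0,0],"slide":[0,0,0.05],"grip":-1},{"rot":[0,0,0],"slide":[0,0,0],"grip":-1},{"rot":[0,0,0],"slide":[0,0,0],"grip":-1}]'

```text
time_s: 11.53
position: [0.5074, -0.1657, 0.1424]
tool_rot: [-0.175, 0.984, 0.0, 0.0]
contact_force: [-0.0, -0.2, -2.7]
opening: 0.179
grip_force: 35.0
```

step_arm --commands '[{"rot":[0,0,0],"slide":[0,0,0.05],"grip":-1},{"rot":[0,0,0],"slide":[0,0,0],"grip":-1},{"rot":[0,0,0],"slide":[0,0,0],"grip":-1}]'

```text
time_s: 11.78
position: [0.5074, -0.1657, 0.1419]
tool_rot: [-0.175, 0.984, 0.0, 0.0]
contact_force: [0.7, 0.1, -2.9]
opening: 0.178
grip_force: 35.0
```

step_arm --commands '[{"rot":[0,0,0],"slide":[0,0,0.05],"grip":-1},{"rot":[0,0,0],"slide":[0,0,0],"grip":-1},{"rot":[0,0,0],"slide":[0,0,0],"grip":-1}]'

```text
time_s: 12.03
position: [0.5074, -0.1656, 0.1414]
tool_rot: [-0.175, 0.984, 0.0, 0.0]
contact_force: [0.3, 0.4, -2.8]
opening: 0.177
grip_force: 35.0
```

step_arm --commands '[{"rot":[0,0,0],"slide":[0,0,0.05],"grip":-1},{"rot":[0,0,0],"slide":[0,0,0],"grip":-1},{"rot":[0,0,0],"slide":[0,0,0],"grip":-1}]'

```text
time_s: 12.28
position: [0.5075, -0.1657, 0.141]
tool_rot: [-0.175, 0.984, -0.0, 0.0]
contact_force: [0.4, 1.9, -2.6]
opening: 0.181
grip_force: 35.0
```

step_arm --commands '[{"rot":[0,0,0],"slide":[0,0,0.05],"grip":-1},{"rot":[0,0,0],"slide":[0,0,0],"grip":-1},{"rot":[0,0,0],"slide":[0,0,0],"grip":-1}]'

```text
time_s: 12.53
position: [0.5076, -0.1658, 0.1406]
tool_rot: [-0.175, 0.984, -0.0, 0.0]
contact_force: [-0.1, -0.9, -1.5]
opening: 0.178
grip_force: 35.0
```

step_arm --commands '[{"rot":[0,0,0],"slide":[0,0,0.05],"grip":-1},{"rot":[0,0,0],"slide":[0,0,0],"grip":-1},{"rot":[0,0,0],"slide":[0,0,0],"grip":-1}]'

```text
time_s: 12.78
position: [0.5078, -0.1659, 0.1402]
tool_rot: [-0.175, 0.984, -0.0, 0.0]
contact_force: [0.9, -1.1, -1.2]
opening: 0.177
grip_force: 35.0
```

```bash
python3 -c "
from h import *
s=readout.get_state();print(s['position'],s['tool_rot'],s['contact_force'],s['moment'])"
```

```text
[ 0.50775394 -0.16592106  0.14019646] [-1.75384790e-01  9.84499849e-01 -2.41683815e-04  4.05956182e-04] [ 0.88916407 -1.05804396 -1.24608827] [-0.0944379  -0.20687064 -0.05138622]
```

step_arm --commands '[{"rot":[0,0,0],"slide":[0,0,0.05],"grip":-1},{"rot":[0,0,0],"slide":[0,0,0],"grip":-1},{"rot":[0,0,0],"slide":[0,0,0],"grip":-1}]'

```text
time_s: 13.03
position: [0.5078, -0.166, 0.1398]
tool_rot: [-0.175, 0.984, -0.0, 0.0]
contact_force: [0.4, -1.4, 1.4]
opening: 0.179
grip_force: 35.0
```

```bash
python3 -c "
from h import *
s=readout.get_state();print(s['position'],s['tool_rot'],s['contact_force'],s['moment'])"
```

```text
[ 0.50782825 -0.16604933  0.1398489 ] [-1.75388979e-01  9.84499032e-01 -3.39862153e-04  4.97268298e-04] [ 0.39998334 -1.41875756  1.39956706] [-0.2505478  -0.22142383 -0.00517972]
```

step_arm --commands '[{"rot":[0,0,0],"slide":[-0.02,-0.09,0],"grip":-1},{"rot":[0,0,0],"slide":[0,0,0.03],"grip":-1},{"rot":[0,0,0],"slide":[0,0,0],"grip":-1},{"rot":[0,0,0],"slide":[0,0,0],"grip":-1}]'

```text
time_s: 13.37
position: [0.5081, -0.1663, 0.1397]
tool_rot: [-0.175, 0.984, 0.0, 0.0]
contact_force: [-1.5, 0.4, 5.3]
opening: 0.182
grip_force: 35.0
```

```bash
python3 -c "
from h import *
s=readout.get_state();print(s['position'],s['tool_rot'],s['contact_force'],s['moment'])"
```

```text
[ 0.50807953 -0.16631613  0.13970331] [-1.75444910e-01  9.84489197e-01  2.29382634e-04  2.28447740e-04] [-1.51376343  0.42749332  5.33611278] [ 0.05318731  0.25054792 -0.07206399]
```

step_arm --commands '[{"rot":[0,0,0],"slide":[0,0,0.05],"grip":-1},{"rot":[0,0,0],"slide":[0,0,0],"grip":-1},{"rot":[0,0,0],"slide":[0,0,0],"grip":-1}]'

```text
time_s: 13.62
position: [0.5081, -0.1663, 0.1396]
tool_rot: [-0.175, 0.984, 0.0, 0.0]
contact_force: [-2.4, 1.2, 8.2]
opening: 0.176
grip_force: 35.0
```

```bash
python3 -c "
from h import *
s=readout.get_state();print(s['position'],s['tool_rot'],s['contact_force'],s['moment'])"
```

```text
[ 0.50811576 -0.16632885  0.13963543] [-1.75456334e-01  9.84487121e-01  3.15053921e-04  2.91386579e-04] [-2.42262497  1.19978155  8.19007065] [ 0.17877499  0.52540627 -0.02973581]
```

Loads are now mostly on the groove and flat feet. I'll ease the pressure and soften the grip so the plate can settle into all three seats while still held.

step_arm --commands '[{"rot":[0,0,0],"slide":[0,0,-0.02],"grip":-1},{"rot":[0,0,0],"slide":[0,0,0],"grip":-1},{"rot":[0,0,0],"slide":[0,0,0],"grip":-1},{"rot":[0,0,0],"slide":[0,0,0],"grip":-1},{"rot":[0,0,0],"slide":[0,0,0],"grip":-1}]' --newtons 8

```text
time_s: 14.03
position: [0.5081, -0.1663, 0.1396]
tool_rot: [-0.175, 0.984, 0.0, 0.0]
contact_force: [-1.6, 1.2, 7.1]
opening: 0.183
grip_force: 8.0
```

```bash
python3 -c "
from h import *
s=readout.get_state();print(s['position'],s['tool_rot'],s['contact_force'],s['moment'])"
```

```text
[ 0.50811071 -0.16631837  0.13962056] [-1.75472776e-01  9.84484213e-01  2.50360514e-04  2.78146350e-04] [-1.58780165  1.24064608  7.08657342] [ 0.09931106  0.42586167 -0.07189784]
```

step_arm --commands '[{"rot":[0,0,0],"slide":[0.03,0.05,0],"grip":-1},{"rot":[0,0,0],"slide":[0,0,0],"grip":-1},{"rot":[0,0,0],"slide":[0,0,0],"grip":-1},{"rot":[0,0,0],"slide":[0,0,0],"grip":-1}]'

```text
time_s: 14.37
position: [0.508, -0.1663, 0.1396]
tool_rot: [-0.175, 0.984, -0.0, 0.001]
contact_force: [-0.5, -0.4, 5.1]
opening: 0.185
grip_force: 8.0
```

Run:
```python
from h import *
s=readout.get_state();p=np.array(s['position']);print(p,s['contact_force'],s['moment'])
Q=R.from_quat(s["tool_rot"]).as_matrix();yaw=np.degrees(np.arctan2(-Q[1,0],-Q[0,0]));print(yaw)
c=cam("wrist");S=cam("side");Rm=R.from_euler("z",yaw,degrees=True).as_matrix()[:2,:2]
for k in("red","blue"):
  for m in marks(c,k,60):print(k,m[0],(1e3*Rm.T@(onz(c,*m[0],p[2]-.024)-p)[:2]).round(1))
cv2.imwrite("pics/c5.png",cv2.resize(S["img"][210:350,220:400,::-1],(770,599),interpolation=cv2.INTER_CUBIC))
```

```text
[ 0.50804823 -0.16626726  0.1396471 ] [-0.53274364 -0.35003263  5.05732022] [-0.05169744  0.12877003 -0.08970044]
20.20526854507717
red [317.2, 390.4] [47.8  1.9]
blue [383.3, 191.7] [-50.   29.7]
blue [410.0, 240.3] [-28.7  42.3]
```

View pics/c5.png

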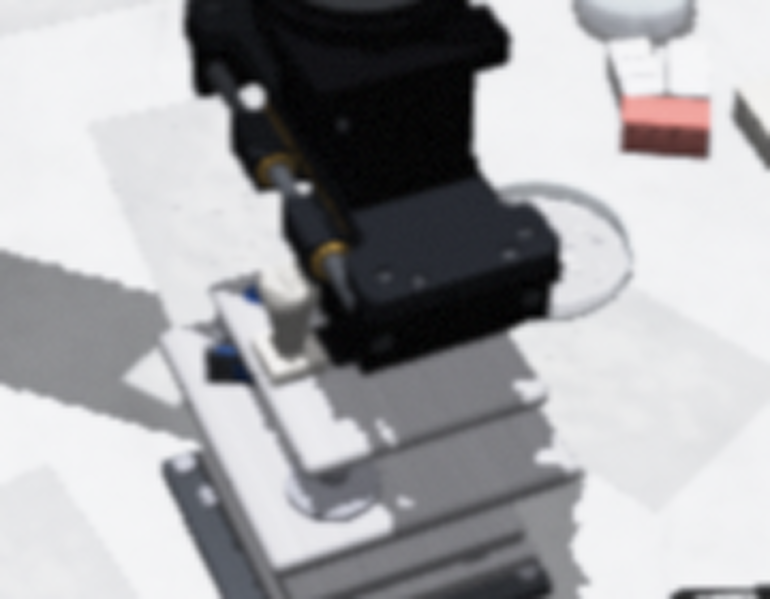

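The plate is level, with the flat foot on its pad and the loads balanced. I'll ease off and open.

step_arm --commands '[{"rot":[0,0,0],"slide":[0,0,-0.04],"grip":-1},{"rot":[0,0,0],"slide":[0,0,0],"grip":-1},{"rot":[0,0,0],"slide":[0,0,0],"grip":-0.4},{"rot":[0,0,0],"slide":[0,0,0],"grip":-0.4},{"rot":[0,0,0],"slide":[0,0,0],"grip":-0.3},{"rot":[0,0,0],"slide":[0,0,0],"grip":-0.2},{"rot":[0,0,0],"slide":[0,0,0],"grip":-0.2},{"rot":[0,0,0],"slide":[0,0,0],"grip":-0.2}]'

```text
time_s: 15.13
position: [0.5073, -0.166, 0.139]
tool_rot: [-0.175, 0.984, 0.0, -0.0]
contact_force: [0.6, -0.1, 0.8]
opening: 0.391
grip_force: 0.0
```

Run:
```python
from h import *
s=readout.get_state();p=np.array(s['position']);print(p,s['contact_force'],s['moment'],s["opening"])
yaw=20.2
c=cam("wrist");Rm=R.from_euler("z",yaw,degrees=True).as_matrix()[:2,:2]
for k in("red","blue"):
  for m in marks(c,k,60):print(k,m[0],(1e3*Rm.T@(onz(c,*m[0],p[2]-.024)-p)[:2]).round(1))
```

```text
[ 0.50729228 -0.16596435  0.13904296] [ 0.58483539 -0.14835732  0.84080052] [0.08765559 0.02284958 0.02520503] 0.39075351027773897
red [315.8, 392.7] [49.   1.3]
blue [382.0, 193.6] [-49.2  29.2]
blue [409.0, 242.2] [-27.9  41.9]
```

step_arm --commands '[{"rot":[0,0,0],"slide":[0,0,-0.5],"grip":0},{"rot":[0,0,0],"slide":[0,0,-1.5],"grip":0},{"rot":[0,0,0],"slide":[0,0,-2],"grip":0},{"rot":[0,0,0],"slide":[-0.06,-0.05,-1.5],"grip":0},{"rot":[0,0,0],"slide":[0,0,-0.6],"grip":0},{"rot":[0,0,0],"slide":[0,0,0],"grip":-1},{"rot":[0,0,0],"slide":[0,0,0],"grip":-1},{"rot":[0,0,0],"slide":[0,0,0],"grip":-1},{"rot":[0,0,0],"slide":[0,0,0],"grip":-1},{"rot":[0,0,0],"slide":[0,0,0],"grip":-1}]'

```text
time_s: 16.02
position: [0.5077, -0.1662, 0.1993]
tool_rot: [-0.175, 0.984, 0.0, -0.001]
contact_force: [-0.7, -0.0, 1.0]
opening: 0.205
grip_force: 0.0
```

step_arm --commands '[{"rot":[0,0,0],"slide":[0,0,0],"grip":-1},{"rot":[0,0,0],"slide":[0,0,0],"grip":-1},{"rot":[0,0,0],"slide":[0,0,0],"grip":-1},{"rot":[0,0,0],"slide":[0,0,0],"grip":-1},{"rot":[0,0,0],"slide":[0,0,0],"grip":-1},{"rot":[0,0,0],"slide":[0,0,0],"grip":-1}]'

```text
time_s: 16.52
position: [0.5082, -0.1663, 0.2003]
tool_rot: [-0.175, 0.984, 0.0, 0.0]
contact_force: [-0.3, 0.0, -0.8]
opening: 0.002
grip_force: 0.0
```

Run:
```python
from h import *
s=readout.get_state();p=np.array(s['position']);print(p,s['contact_force'],s["opening"],s["tool_rot"])
c=cam("wrist");S=cam("side");Rm=R.from_euler("z",20.2,degrees=True).as_matrix()[:2,:2]
for k in("red","blue"):
  for m in marks(c,k,60):print(k,m[0],(1e3*Rm.T@(onz(c,*m[0],.1155)[:2]-[.508,-.1663])).round(1))
o=np.vstack([cv2.resize(c["img"][120:420,120:520],(400,300)),cv2.resize(S["img"][210:345,220:400],(400,300))])
cv2.imwrite("pics/c6.png",o[:,:,::-1])
```

```text
[ 0.50822624 -0.16632916  0.20028541] [-0.26382961  0.01246869 -0.75107802] 0.0016244670129993992 [-1.75459105e-01  9.84486718e-01  1.93000265e-05  6.66275065e-05]
blue [386.9, 210.5] [-28.7  42.2]
```

View pics/c6.png

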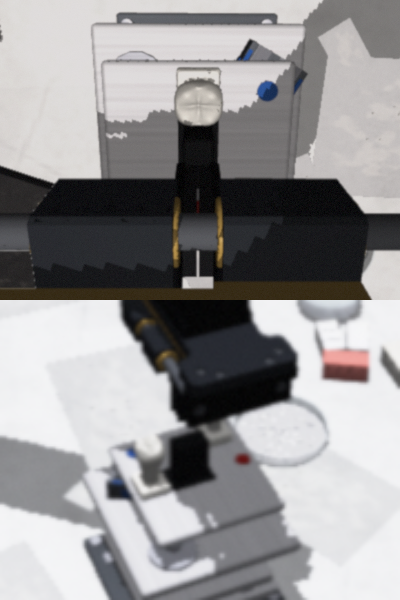

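The released plate sits level and aligned with the table; the blue dot hasn't moved from (-28.7, 42.2). Now I'll lower the closed fingertips onto the grip top.

step_arm --commands '[{"rot":[0,0,0],"slide":[0,0,1.0],"grip":-1},{"rot":[0,0,0],"slide":[0,0,0.8],"grip":-1},{"rot":[0,0,0],"slide":[0,0,0.5],"grip":-1},{"rot":[0,0,0],"slide":[0,0,0.1],"grip":-1},{"rot":[0,0,0],"slide":[0,0,0],"grip":-1},{"rot":[0,0,0],"slide":[0,0,0],"grip":-1},{"rot":[0,0,0],"slide":[0,0,0],"grip":-1}]'

```text
time_s: 17.2
position: [0.5084, -0.1664, 0.1765]
tool_rot: [-0.175, 0.984, -0.0, 0.0]
contact_force: [0.7, 0.8, 0.7]
opening: 0.003
grip_force: 0.0
```

step_arm --commands '[{"rot":[0,0,0],"slide":[0,0,0.1],"grip":-1},{"rot":[0,0,0],"slide":[0,0,0.1],"grip":-1},{"rot":[0,0,0],"slide":[0,0,0.05],"grip":-1},{"rot":[0,0,0],"slide":[0,0,0],"grip":-1},{"rot":[0,0,0],"slide":[0,0,0],"grip":-1}]'

```text
time_s: 17.62
position: [0.5083, -0.1663, 0.1739]
tool_rot: [-0.175, 0.984, 0.0, 0.0]
contact_force: [-0.1, -0.6, 2.0]
opening: 0.004
grip_force: 0.5
```

step_arm --commands '[{"rot":[0,0,0],"slide":[0,0,0.05],"grip":-1},{"rot":[0,0,0],"slide":[0,0,0],"grip":-1},{"rot":[0,0,0],"slide":[0,0,0],"grip":-1}]'

```text
time_s: 17.87
position: [0.5084, -0.1664, 0.1738]
tool_rot: [-0.175, 0.984, 0.0, 0.0]
contact_force: [-1.3, 0.3, 5.4]
opening: 0.002
grip_force: 2.6
```

step_arm --commands '[{"rot":[0,0,0],"slide":[0,0,0.05],"grip":-1},{"rot":[0,0,0],"slide":[0,0,0],"grip":-1},{"rot":[0,0,0],"slide":[0,0,0],"grip":-1}]'

```text
time_s: 18.12
position: [0.5085, -0.1665, 0.1738]
tool_rot: [-0.175, 0.984, 0.0, 0.0]
contact_force: [-2.7, 0.9, 7.5]
opening: 0.005
grip_force: 4.0
```

step_arm --commands '[{"rot":[0,0,0],"slide":[0,0,0.03],"grip":-1},{"rot":[0,0,0],"slide":[0,0,0],"grip":-1},{"rot":[0,0,0],"slide":[0,0,0],"grip":-1}]'

```text
time_s: 18.37
position: [0.5085, -0.1665, 0.1737]
tool_rot: [-0.175, 0.984, 0.0, 0.001]
contact_force: [-2.1, 0.9, 9.8]
opening: 0.004
grip_force: 4.8
```

step_arm --commands '[{"rot":[0,0,0],"slide":[0.05,0.04,0.03],"grip":-1},{"rot":[0,0,0],"slide":[0,0,0],"grip":-1},{"rot":[0,0,0],"slide":[0,0,0],"grip":-1}]'

```text
time_s: 18.62
position: [0.5084, -0.1665, 0.1737]
tool_rot: [-0.175, 0.984, -0.0, 0.001]
contact_force: [-2.4, 0.7, 9.9]
opening: 0.006
grip_force: 5.0
```

step_arm --commands '[{"rot":[0,0,0],"slide":[0,0,0],"grip":-1},{"rot":[0,0,0],"slide":[0,0,0],"grip":-1}]'

```text
time_s: 18.78
position: [0.5084, -0.1665, 0.1737]
tool_rot: [-0.175, 0.984, -0.0, 0.001]
contact_force: [-2.4, -0.1, 9.9]
opening: 0.002
grip_force: 5.0
```

step_arm --commands '[{"rot":[0,0,0],"slide":[0.05,0,0.03],"grip":-1},{"rot":[0,0,0],"slide":[0,0,0],"grip":-1},{"rot":[0,0,0],"slide":[0,0,0],"grip":-1}]'

```text
time_s: 19.03
position: [0.5084, -0.1665, 0.1737]
tool_rot: [-0.176, 0.984, -0.0, 0.002]
contact_force: [-2.3, 1.4, 11.3]
opening: 0.007
grip_force: 5.4
```

step_arm --commands '[{"rot":[0,0,0],"slide":[0,0,0],"grip":-1},{"rot":[0,0,0],"slide":[0,0,0],"grip":-1}]'

```text
time_s: 19.2
position: [0.5083, -0.1665, 0.1737]
tool_rot: [-0.175, 0.984, -0.0, 0.002]
contact_force: [-1.4, 0.7, 11.4]
opening: 0.001
grip_force: 5.4
```

Now I'll hold at about 12 N for over a second.

step_arm --commands '[{"rot":[0,0,0],"slide":[0,0,0.01],"grip":-1},{"rot":[0,0,0],"slide":[0,0,0],"grip":-1},{"rot":[0,0,0],"slide":[0,0,0],"grip":-1},{"rot":[0,0,0],"slide":[0,0,0],"grip":-1},{"rot":[0,0,0],"slide":[0,0,0],"grip":-1},{"rot":[0,0,0],"slide":[0,0,0],"grip":-1},{"rot":[0,0,0],"slide":[0,0,0],"grip":-1}]'

```text
time_s: 19.78
position: [0.5083, -0.1665, 0.1737]
tool_rot: [-0.175, 0.984, -0.0, 0.002]
contact_force: [-1.6, 1.1, 11.5]
opening: 0.009
grip_force: 5.6
```

step_arm --commands '[{"rot":[0,0,0],"slide":[0,0,0],"grip":-1},{"rot":[0,0,0],"slide":[0,0,0],"grip":-1},{"rot":[0,0,0],"slide":[0,0,0],"grip":-1},{"rot":[0,0,0],"slide":[0,0,0],"grip":-1},{"rot":[0,0,0],"slide":[0,0,0],"grip":-1},{"rot":[0,0,0],"slide":[0,0,0],"grip":-1},{"rot":[0,0,0],"slide":[0,0,0],"grip":-1}]'

```text
time_s: 20.37
position: [0.5083, -0.1665, 0.1737]
tool_rot: [-0.175, 0.984, -0.0, 0.002]
contact_force: [-0.3, 0.8, 10.7]
opening: 0.004
grip_force: 5.6
```

step_arm --commands '[{"rot":[0,0,0],"slide":[0,0,-0.1],"grip":-1},{"rot":[0,0,0],"slide":[0,0,-0.2],"grip":-1},{"rot":[0,0,0],"slide":[0,0,-1],"grip":-1},{"rot":[0,0,0],"slide":[0,0,-2.5],"grip":-1},{"rot":[0,0,0],"slide":[0,0,-3],"grip":-1},{"rot":[0,0,0],"slide":[0,0,-3],"grip":-1},{"rot":[0,0,0],"slide":[0,0,-1.5],"grip":-1},{"rot":[0,0,0],"slide":[0,0,0],"grip":-1},{"rot":[0,0,0],"slide":[0,0,0],"grip":-1}]'

```text
time_s: 21.12
position: [0.5074, -0.1664, 0.2855]
tool_rot: [-0.175, 0.984, -0.0, 0.001]
contact_force: [-0.8, -0.2, -0.5]
opening: 0.008
grip_force: 0.0
```

Run:
```python
from h import *
s=readout.get_state();p=np.array(s['position']);print(p,s['contact_force'])
c=cam("wrist");S=cam("side");T=cam("top");Rm=R.from_euler("z",20.2,degrees=True).as_matrix()[:2,:2]
for n,x in(("w",c),("S",S),("T",T)):
 for k in("red","blue"):
  for m in marks(x,k,6):
   l=1e3*Rm.T@(onz(x,*m[0],.1155)[:2]-[.508,-.1663])
   if max(abs(l))<70:print(n,k,m[0],m[1][4],l.round(1))
o=np.hstack([cv2.resize(c["img"][60:360,120:520],(400,300)),cv2.resize(S["img"][210:345,220:400],(400,300))])
cv2.imwrite("pics/c7.png",o[:,:,::-1])
```

```text
[ 0.50736672 -0.16644747  0.28547263] [-0.82489609 -0.16627536 -0.4768121 ]
w red [317.2, 279.0] 128 [47.4  1.8]
w blue [355.1, 161.8] 33 [-49.2  30.9]
w blue [391.9, 185.0] 16 [-31.4  60.1]
w blue [368.6, 188.4] 164 [-28.7  42. ]
S red [328.9, 281.1] 14 [48.   1.2]
S blue [278.5, 278.5] 14 [-30.5  41.7]
S blue [272.5, 291.5] 8 [-51.3  16. ]
T blue [390.6, 270.7] 14 [-29.8  40.4]
```

View pics/c7.png

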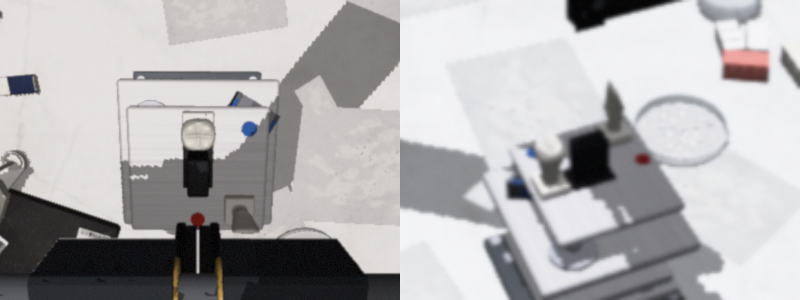

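The carrier sits square and level on the stage, dots where they were in the hand, and the arm is clear. Handing in.

```bash
python3 -c "
from h import *
print(r.hand_in())"
```

```text
the job is handed in; nothing more can be done
None
```

The carrier is seated level in cone, groove and flat, released, bedded in at about 11–11.5 N for just over a second, and handed in at about 21 s. The most I read between plate and stage was about 11.5 N, and the dish and lamp were never touched.

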